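# Demould the cast resin blocks and lay them out in the interlocking layer

### The job

Slide the lock bar of the blue mould fully open, lift every cast block out of its cavity and lay them rib up on the white carrier slab, each squarely on one of the outlined rectangles of the two-and-three pattern (with four blocks, any one rectangle stays free). When the mould is empty and all blocks lie in place, slide the lock bar fully home again; set the blocks down rather than drop them, and leave everything else on the bench where it stands.

Things in the scene. Friction and masses are not known exactly. Their poses are not given: they have to be found in the camera images.
- mould: Blue casting mould, 222 x 229 x 28 mm (x, y, z), fixed to the bench. Origin: centre of its underside. Six open cavities, each 87 (along mould x) x 57 mm, 22 mm deep with floor 6 mm above the bench, centred at mould x = +-53.5 mm and y = -72, 0, 72 mm. Four or five of them hold a cast block.
- lockbar (a joint): Dark steel lock bar that slides along mould y on top of the mould, between the two rows of cavities. 0 m: home (locked), its 10 mm wide tabs overlap the inner ends of the blocks by 10 mm and keep them down; 0.036 m: fully open (moved to mould +y), its tabs stand over the walls between cavities. The bar lies 31.5 to 36.5 mm above the bench. About 2 N of friction; it stays where it is left.
- lock_grip (a point): Middle of the lock bar's upright grip, at the bar's mould +y end, just outside the mould. The grip is 14 mm thick along mould y, 30 mm wide along mould x, from 31 to 71 mm above the bench; this point lies 71.5 mm above the bench, at the middle of its top face.
- slab: White carrier slab, 166 x 194 x 6 mm, fixed to the bench. Origin: centre of its underside. Its top shows five outlined rectangles, each 84 x 54 mm with 6 mm between them: a row of two with their length along slab y (at slab x = -45 mm) and a row of three with their length along slab x (at slab x = +30 mm).
- place0 (a point): Centre of an outlined rectangle on the slab's top face (6 mm above the bench); its 84 mm length lies along slab y. Axes as the slab's.
- place1 (a point): Centre of an outlined rectangle on the slab's top face (6 mm above the bench); its 84 mm length lies along slab y. Axes as the slab's.
- place2 (a point): Centre of an outlined rectangle on the slab's top face (6 mm above the bench); its 84 mm length lies along slab x. Axes as the slab's.
- place3 (a point): Centre of an outlined rectangle on the slab's top face (6 mm above the bench); its 84 mm length lies along slab x. Axes as the slab's.
- place4 (a point): Centre of an outlined rectangle on the slab's top face (6 mm above the bench); its 84 mm length lies along slab x. Axes as the slab's.
- block0: Cast resin block, beige: base 84 (x) x 54 (y) x 24 mm (z), with a grip rib 44 (x) x 14 (y) mm on the middle of its top, from 24 to 50 mm above the underside. Origin: centre of the underside. 0.1 to 0.2 kg. All blocks are alike, either way round; one of them may be absent.
- block1: Cast resin block, beige: base 84 (x) x 54 (y) x 24 mm (z), with a grip rib 44 (x) x 14 (y) mm on the middle of its top, from 24 to 50 mm above the underside. Origin: centre of the underside. 0.1 to 0.2 kg. All blocks are alike, either way round; one of them may be absent.
- block2: Cast resin block, beige: base 84 (x) x 54 (y) x 24 mm (z), with a grip rib 44 (x) x 14 (y) mm on the middle of its top, from 24 to 50 mm above the underside. Origin: centre of the underside. 0.1 to 0.2 kg. All blocks are alike, either way round; one of them may be absent.
- block3: Cast resin block, beige: base 84 (x) x 54 (y) x 24 mm (z), with a grip rib 44 (x) x 14 (y) mm on the middle of its top, from 24 to 50 mm above the underside. Origin: centre of the underside. 0.1 to 0.2 kg. All blocks are alike, either way round; one of them may be absent.
- block4: Cast resin block, beige: base 84 (x) x 54 (y) x 24 mm (z), with a grip rib 44 (x) x 14 (y) mm on the middle of its top, from 24 to 50 mm above the underside. Origin: centre of the underside. 0.1 to 0.2 kg. All blocks are alike, either way round; one of them may be absent.
- jar: Bystander: a small lidded jar, 44 mm across, 55 mm tall. Origin at the centre of its underside. Leave it alone.
- marker: Bystander: a marker pen lying flat, 125 mm long. Origin at the centre of its underside. Leave it alone.
- burner: Bystander: a squat glass spirit burner, 96 mm across, 90 mm tall. Origin at the centre of its underside. Leave it alone.
- beaker: Bystander: a glass beaker, 72 mm across, 90 mm tall. Origin at the centre of its underside. Leave it alone.
- timer: Bystander: a flat bench timer, 70 x 75 x 22 mm. Origin at the centre of its underside. Leave it alone.

How it is judged:
On the way, in this order (a step that is already met when the one before it is completed fails the run):
1. the lock bar is slid fully open (value of joint lockbar above 0.031 m), for 0.2 s.
2. every block lies flat, rib up, on a rectangle of the pattern (((horizontal distance between block0 and place0 below 0.008 m and angle between the x axis of block0 and the y axis of slab, either way round below 0.12 rad) or (horizontal distance between block0 and place1 below 0.008 m and angle between the x axis of block0 and the y axis of slab, either way round below 0.12 rad) or (horizontal distance between block0 and place2 below 0.008 m and angle between the x axis of block0 and the x axis of slab, either way round below 0.12 rad) or (horizontal distance between block0 and place3 below 0.008 m and angle between the x axis of block0 and the x axis of slab, either way round below 0.12 rad) or (horizontal distance between block0 and place4 below 0.008 m and angle between the x axis of block0 and the x axis of slab, either way round below 0.12 rad)) and z of block0 in the frame of slab between 0.003 and 0.01 m and angle between each of block0, block1, block2, block3, block4's own z axis and vertical below 0.06 rad and linear speed of each of block0, block1, block2, block3, block4 below 0.02 m/s and ((horizontal distance between block1 and place0 below 0.008 m and angle between the x axis of block1 and the y axis of slab, either way round below 0.12 rad) or (horizontal distance between block1 and place1 below 0.008 m and angle between the x axis of block1 and the y axis of slab, either way round below 0.12 rad) or (horizontal distance between block1 and place2 below 0.008 m and angle between the x axis of block1 and the x axis of slab, either way round below 0.12 rad) or (horizontal distance between block1 and place3 below 0.008 m and angle between the x axis of block1 and the x axis of slab, either way round below 0.12 rad) or (horizontal distance between block1 and place4 below 0.008 m and angle between the x axis of block1 and the x axis of slab, either way round below 0.12 rad)) and z of block1 in the frame of slab between 0.003 and 0.01 m and ((horizontal distance between block2 and place0 below 0.008 m and angle between the x axis of block2 and the y axis of slab, either way round below 0.12 rad) or (horizontal distance between block2 and place1 below 0.008 m and angle between the x axis of block2 and the y axis of slab, either way round below 0.12 rad) or (horizontal distance between block2 and place2 below 0.008 m and angle between the x axis of block2 and the x axis of slab, either way round below 0.12 rad) or (horizontal distance between block2 and place3 below 0.008 m and angle between the x axis of block2 and the x axis of slab, either way round below 0.12 rad) or (horizontal distance between block2 and place4 below 0.008 m and angle between the x axis of block2 and the x axis of slab, either way round below 0.12 rad)) and z of block2 in the frame of slab between 0.003 and 0.01 m and ((horizontal distance between block3 and place0 below 0.008 m and angle between the x axis of block3 and the y axis of slab, either way round below 0.12 rad) or (horizontal distance between block3 and place1 below 0.008 m and angle between the x axis of block3 and the y axis of slab, either way round below 0.12 rad) or (horizontal distance between block3 and place2 below 0.008 m and angle between the x axis of block3 and the x axis of slab, either way round below 0.12 rad) or (horizontal distance between block3 and place3 below 0.008 m and angle between the x axis of block3 and the x axis of slab, either way round below 0.12 rad) or (horizontal distance between block3 and place4 below 0.008 m and angle between the x axis of block3 and the x axis of slab, either way round below 0.12 rad)) and z of block3 in the frame of slab between 0.003 and 0.01 m and ((horizontal distance between block4 and place0 below 0.008 m and angle between the x axis of block4 and the y axis of slab, either way round below 0.12 rad) or (horizontal distance between block4 and place1 below 0.008 m and angle between the x axis of block4 and the y axis of slab, either way round below 0.12 rad) or (horizontal distance between block4 and place2 below 0.008 m and angle between the x axis of block4 and the x axis of slab, either way round below 0.12 rad) or (horizontal distance between block4 and place3 below 0.008 m and angle between the x axis of block4 and the x axis of slab, either way round below 0.12 rad) or (horizontal distance between block4 and place4 below 0.008 m and angle between the x axis of block4 and the x axis of slab, either way round below 0.12 rad)) and z of block4 in the frame of slab between 0.003 and 0.01 m), for 0.2 s.
At the end, for the whole second after the job is handed in: Every block lies at rest on the slab, rib up and flat (within 0.06 rad, underside between 3 mm below and 4 mm above the slab top), its centre within 8 mm of the centre of a rectangle and its length within 0.12 rad of that rectangle; the lock bar is within 5 mm of home (all of step 2 and value of joint lockbar below 0.005 m); the robot touches nothing.
It fails at once if a bystander is moved more than 30 mm (distance of any of jar, marker, burner, beaker, timer from where it was at the start of the episode above 0.03 m).
It fails at once if a block is dropped or slammed onto the slab (over 60 N) (contact force between any of block0, block1, block2, block3, block4 and slab above 60 N).
Of block0, block1, block2, block3, block4 only 4 to 5 are there at a start; the rules pass over those that are not, and their reading is None.
At some moment in a run one of block0, block1, block2, block3, block4 may be knocked a few centimetres aside while the robot is not near it.
It also fails if it takes over 210 s, if anything falls off the work surface, if the arm or the gripper's body presses on something with over 40 N, if the wrist force passes 120 N, or if a joint passes its speed limit or range.

### The arm

A 7-joint arm with a two-finger parallel gripper is mounted at the origin on the work surface. World frame = base frame: x ahead of the robot, y to its left, z up, the work surface at z = 0. Lengths are in m, angles in rad, forces in N, time in s.
With the tool pointing down it reaches from about 0.425 to 0.875 m from the base axis. Payload 4.7 kg.
Tool frame: the origin (TCP) lies between the finger pads; the fingertips stand 19 mm ahead of it and the grasp point (between the pads) is the TCP (ctrl.tip_extent is the distance from the TCP to the fingertips, in m); z points along the fingers, y is the line along which they close (so a half turn about z gives the same grasp; the last joint's range is limited). The gripper opens to 87 mm and grips with 3 to 60 N. Pads are 19 mm wide; open, the fingers measure 117 mm over their backs; the gripper's body (75 mm by 190 mm) begins 51 mm behind the grasp point.
Start: joints at [1.259, 0.321, -0.07, 1.45, 0.023, 1.371, -0.057], TCP at [0.208, -0.616, 0.242] pointing down, gripper open.
Joint ranges: [-2.86, 2.86], [-0.3, 2.09], [-1.38, 1.24], [0.06, 2.45], [-1.56, 4.7], [0.09, 2.05], [-2.69, 2.69]. Speed limits (rad/s): [2.57, 2.57, 3.14, 3.14, 3.14, 3.14, 3.14].

### API

Orientations are given as a rotation vector (axis times angle).
In Python, from bench import ctrl gives the robot as it stands.
- The arm moves only by the shell command python3 -m crank 'ROWS' [OPENING] [FORCE]. ROWS is JSON, a list of rows, each an object of numbers: "tx", "ty", "tz": the shift along the tool's x, y, z in mm; "turn": the turn about the tool's z in units of 5 degrees (1.0 is 5 degrees). In form: [{"tx": .., "ty": .., "tz": .., "turn": ..}, ...]. A call has 1 to 5 rows; each row is the pose to reach, as a shift and turn from the pose commanded when the call began, along the tool's axes at that moment; what a row does not reach only later rows make up. A row lasts 1/8 s, in which the tool goes at most 62.5 mm and 10.7 degrees, less where a joint would pass 70% of its speed; a pose out of reach is approached as far as the arm can. A call with a gripper value outside its range is refused whole. OPENING is the finger opening in mm, from 0 to 87, set as the call begins (- or left out, the last holds). The fingers move at their own pace and stop on an object; FORCE is the grip in N (left out, the last holds). Time passes only in rows, so rows that repeat a pose let the fingers close. It gives the time, the measured TCP pose, the force, the opening and the grip force at its end, in the units of the state.
- ctrl.get_state(): the state, without advancing time (a new reading comes with each control period).
- ctrl.get_image(name): name is "side" or "top"; returns (picture, depth): 420x560x3 uint8, red, green, blue; 420x560 float32, m along the optical axis (not along the pixel's ray), 0 where there is no reading.
- ctrl.camera_model(name): a dict with "intrinsics" (3x3 intrinsics, pixels), "origin" and "orientation" of the camera in the world. Camera axes: x right, y down, z forward; pixel columns grow to the right and rows downward; lengths in m; the calibration is good to about 2 mm. A picture is of the moment at which its call begins. camera_model takes no time and is no camera call.
- ctrl.close_job(): hands the job in; it is judged then, once.
Trained networks look in the newest picture that a camera, given by its name, has taken for a name from the list of things; names that differ only in an ending like _2 or _b are one class to them, and where a whole thing is asked for, a point or a joint stands for the part that bears it (a point fixed in the world has none). Each returns a list of dicts, best first, with "confidence" (0 to 1); they miss things now and then, are a little off and sometimes report something else, mostly with a low value. They report only what shows in the picture. A call takes as long as a camera call.
- ctrl.recognise(camera, query): "xyz" ([x, y, z] in m, in world coordinates, good to about 4 mm: the middle of the surface that is visible of it).
- ctrl.mark_of(camera, query): "xyz" ([x, y, z] in m, in world coordinates, good to about 4 mm: a listed point, or the origin of a listed thing).
The state is a dict: "time": time; "joint_positions": joint angles; "qd": joint speeds; "joint_torque": joint torques, N m; "position": TCP position; "tool_rot": TCP orientation; "ft_force": force on the tool from outside, world axes, zero at the start; "torque": the same for the moment, N m; "grip_width": opening from 0.0 (shut) to 1.0 (fully open); "grip_force": force on a finger pad.
Only numpy, scipy, OpenCV 4.12 (cv2) and the standard library are available. Lean on these libraries where they do the work, as an engineer would, in place of code of your own. Each camera call takes 0.05 s, during which the arm holds its last target. There are 200 camera calls.

## Working session

There is one attempt and no reset: what is moved stays moved. The work goes in short steps, Python scripts to look and compute and a shell command to move; the robot and the scene stay as the last step left them, time stands still between calls to the robot, and variables do not carry over. Pictures are saved under pics/ and viewed, at most 14 in all, crops included, and the job is handed in when it is done.

```bash
ls; mkdir -p pics; python3 - <<'E'
from bench import ctrl
import cv2,numpy as np
s=ctrl.get_state();print({k:np.round(v,3) for k,v in s.items()})
for c in("top","side"):
    im,d=ctrl.get_image(c);cv2.imwrite(f"pics/{c}0.png",im[:,:,::-1]);m=ctrl.camera_model(c);print(c,m)
    for q in("mould","slab","lock_grip","place0","place1","place2","place3","place4","block0","jar","marker","burner","beaker","timer"):
        print(q,[(np.round(r["xyz"],3).tolist(),round(r["confidence"],2)) for r in ctrl.mark_of(c,q)][:6])
E
```

```text
pics
{'time': np.float64(0.0), 'joint_positions': array([ 1.259,  0.322, -0.07 ,  1.452,  0.023,  1.371, -0.057]), 'qd': array([-0.001, -0.   ,  0.001, -0.001, -0.   ,  0.001, -0.   ]), 'joint_torque': array([ 1.0000e-03, -4.9128e+01, -4.0400e-01, -3.1253e+01, -6.4000e-02,
        4.4000e-02,  0.0000e+00]), 'position': array([ 0.208, -0.615,  0.24 ]), 'tool_rot': array([-3.098e+00, -5.090e-01,  1.000e-03]), 'ft_force': array([-0.006,  0.582, -0.161]), 'torque': array([ 0.036,  0.046, -0.032]), 'grip_force': np.float64(0.0), 'grip_width': np.float64(0.999)}
top {'intrinsics': array([[386.3347188 ,   0.        , 280.14504403],
       [  0.        , 386.3347188 , 207.66108567],
       [  0.        ,   0.        ,   1.        ]]), 'origin': array([ 0.54639733, -0.05245933,  1.0246634 ]), 'orientation': array([-2.18204435,  2.19332842, -0.08280542])}
mould [([0.532, -0.188, 0.003], 0.64), ([0.495, -0.439, -0.001], 0.21)]
slab [([0.526, 0.21, -0.003], 0.61)]
lock_grip [([0.524, -0.06, 0.073], 0.89)]
place0 [([0.538, 0.147, 0.004], 0.94), ([0.56, 0.206, 0.007], 0.84), ([0.575, 0.262, 0.007]
[... 2392 characters left out ...]
.56)]
place4 [([0.54, 0.146, 0.006], 0.93), ([0.574, 0.263, 0.004], 0.86), ([0.5, 0.266, 0.008], 0.7), ([0.477, 0.18, 0.008], 0.56), ([0.557, 0.202, 0.009], 0.56), ([0.719, 0.003, 0.001], 0.56)]
block0 [([0.597, -0.259, 0.01], 0.96), ([0.484, -0.193, 0.009], 0.89), ([0.477, -0.12, 0.009], 0.6), ([0.5, 0.266, 0.008], 0.49)]
jar [([0.721, 0.003, 0.003], 0.8)]
marker [([0.427, 0.002, 0.001], 0.81), ([0.802, -0.116, -0.001], 0.64), ([0.81, 0.062, -0.001], 0.16)]
burner [([0.812, 0.061, 0.001], 0.81)]
beaker [([0.482, -0.192, 0.007], 0.63), ([0.802, -0.115, 0.0], 0.62), ([0.812, 0.065, 0.001], 0.38)]
timer [([0.496, -0.446, 0.0], 0.56), ([0.535, -0.182, 0.001], 0.33), ([0.487, -0.264, 0.0], 0.2)]
```

View pics/top0.png

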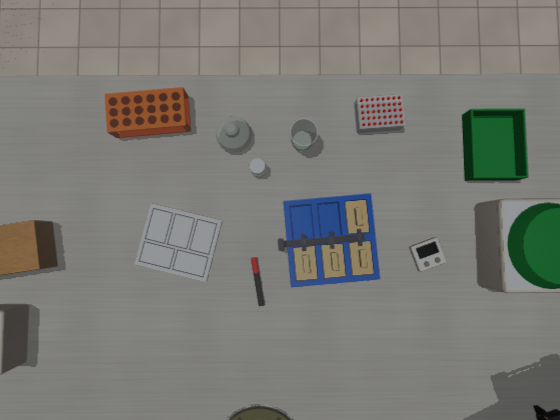

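View pics/side0.png

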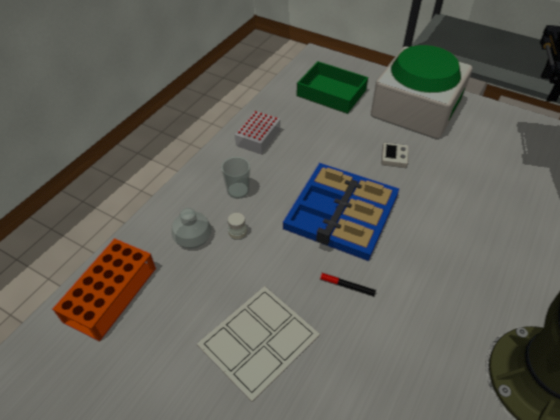

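The top view shows the mould around pixel (332,240) with four blocks: the whole near row, plus the far one on the right. Its grip is at (282,244), the empty slab at (179,242), the marker at (258,281), the jar at (258,168) and the timer at (428,254). The side view agrees. Next I'll fit the poses.

```bash
cat >h.py <<'E'
from bench import ctrl
import cv2,numpy as np,sys
from scipy.spatial.transform import Rotation as R
def toplane(cam,px,z):
    m=ctrl.camera_model(cam);px=np.asarray(px,float).reshape(-1,2)
    r=np.c_[px,np.ones(len(px))]@np.linalg.inv(m["intrinsics"]).T@R.from_rotvec(m["orientation"]).as_matrix().T
    o=m["origin"];return (o+r*((z-o[2])/r[:,2])[:,None])[:,:2]
def rect(cam,mask,z):
    cs=cv2.findContours(mask.astype(np.uint8),cv2.RETR_EXTERNAL,cv2.CHAIN_APPROX_NONE)[0]
    w=toplane(cam,max(cs,key=cv2.contourArea),z)
    c,s,a=cv2.minAreaRect((w*1000).astype(np.float32));return np.round(c,1),np.round(s,1),round(a,2)
def go(x,y,z,yaw):
    """rows for a pose in mm with tool y along world direction yaw (deg, mod 180)"""
    s=ctrl.get_state();M=R.from_rotvec(s["tool_rot"]).as_matrix()
    d=M.T@(np.array([x,y,z])-s["position"]*1000)
    t=M.T@[np.cos(np.radians(yaw)),np.sin(np.radians(yaw)),0]
    a=np.degrees(np.arctan2(-t[0],t[1]));a=(a+90)%180-90
    print("tx %.1f ty %.1f tz %.1f turn %.2f (alt %+.0f) | j7 %.2f tilt %.3f pos %s"%(*d,a/5,a/5-np.sign(a)*36,s["joint_positions"][6],np.arccos(-M[2,2]),np.round(s["position"]*1000,1)))
if __name__=="__main__": go(*map(float,sys.argv[1:5]))
E
python3 - <<'E'
from h import *
def fit(P,Q):
    P=np.array(P);Q=np.array(Q);p=P-P.mean(0);q=Q-Q.mean(0)
    t=np.arctan2((p[:,0]*q[:,1]-p[:,1]*q[:,0]).sum(),(p*q).sum());c,s=np.cos(t),np.sin(t);M=np.array([[c,-s],[s,c]])
    return np.degrees(t),Q.mean(0)-M@P.mean(0),np.linalg.norm(p@M.T-q,axis=1)
for c in("top","side"):
    im,_=ctrl.get_image(c);h=cv2.cvtColor(im,cv2.COLOR_RGB2HSV).astype(int)
    blue=(h[...,0]>105)&(h[...,0]<128)&(h[...,1]>150)
    print(c,"mould",rect(c,blue,.028))
    g=(im.min(2)>(150 if c=="top" else 130))&(h[...,1]<60); 
    roi=np.zeros(g.shape,bool); roi[(slice(195,290),slice(125,230)) if c=="top" else (slice(280,400),slice(190,325))]=1
    for th in(140,155,170):
        g=(im.min(2)>th)&roi; print(th,"slab",rect(c,cv2.morphologyEx(g.astype(np.uint8),cv2.MORPH_CLOSE,np.ones((5,5))),.006))
    for q,P in(("place0",[(-45,-45),(-45,45),(30,-60),(30,0),(30,60)]),("block0",[(-53.5,-72),(-53.5,0),(-53.5,72),(53.5,-72)])):
        L=np.array([r["xyz"][:2] for r in ctrl.mark_of(c,q)])*1000
        A=[(476,179),(496,265),(539,147),(558,204),(575,262)] if q=="place0" else [(485,-263),(482,-191),(476,-120),(597,-257)]
        pp=[];qq=[]
        for p,a in zip(P,A):
            e=np.linalg.norm(L-a,axis=1)
            if e.min()<12: pp.append(p);qq.append(L[e.argmin()])
        print(q,fit(pp,qq))
    print("grip",[(np.round(r["xyz"],4),r["confidence"]) for r in ctrl.mark_of(c,"lock_grip")])
E
```

```text
top mould (array([ 534. , -187.4]), array([219.7, 225.8]), 4.88)
140 slab (array([530.3, 212.3]), array([190.5, 163.7]), 75.81)Traceback (most recent call last):
  File "<stdin>", line 13, in <module>
  File "h.py", line 10, in rect
    w=toplane(cam,max(cs,key=cv2.contourArea),z)
                  ~~~^^^^^^^^^^^^^^^^^^^^^^^^
ValueError: max() iterable argument is empty
```

```bash
python3 - <<'E'
from h import *
def fit(P,Q):
    P=np.array(P);Q=np.array(Q);p=P-P.mean(0);q=Q-Q.mean(0)
    t=np.arctan2((p[:,0]*q[:,1]-p[:,1]*q[:,0]).sum(),(p*q).sum());c,s=np.cos(t),np.sin(t);M=np.array([[c,-s],[s,c]])
    return np.degrees(t),Q.mean(0)-M@P.mean(0),np.linalg.norm(p@M.T-q,axis=1)
for c in("top","side"):
    im,_=ctrl.get_image(c);h=cv2.cvtColor(im,cv2.COLOR_RGB2HSV).astype(int)
    blue=(h[...,0]>105)&(h[...,0]<128)&(h[...,1]>150)
    print(c,"mould",rect(c,blue,.028))
    sl=(slice(200,285),slice(130,225)) if c=="top" else (slice(282,400),slice(190,325))
    sub=im[sl].min(2);th=cv2.threshold(sub,0,255,cv2.THRESH_OTSU)[0];g=np.zeros(im.shape[:2],np.uint8);g[sl]=sub>th
    print(th,"slab",rect(c,cv2.morphologyEx(g,cv2.MORPH_CLOSE,np.ones((5,5))),.006))
    for q,P in(("place0",[(-45,-45),(-45,45),(30,-60),(30,0),(30,60)]),("block0",[(-53.5,-72),(-53.5,0),(-53.5,72),(53.5,-72)])):
        L=np.array([r["xyz"][:2] for r in ctrl.mark_of(c,q)])*1000
        A=[(476,179),(496,265),(539,147),(558,204),(575,262)] if q=="place0" else [(485,-263),(482,-191),(476,-120),(597,-257)]
        pp=[];qq=[]
        for p,a in zip(P,A):
            e=np.linalg.norm(L-a,axis=1)
            if e.min()<12: pp.append(p);qq.append(L[e.argmin()])
        print(q,fit(pp,qq))
    print("grip",[(np.round(r["xyz"],4),r["confidence"]) for r in ctrl.mark_of(c,"lock_grip")])
E
```

```text
top mould (array([ 534. , -187.4]), array([219.7, 225.8]), 4.88)
134.0 slab (array([530.3, 212.8]), array([192.3, 164.4]), 75.97)
place0 (np.float64(-13.46041434711641), array([528.1 , 211.14]), array([0.90844993, 4.84892967, 3.28602348, 4.73233398, 3.38201207]))
block0 (np.float64(4.332149266466834), array([ 535.48888428, -187.10577962]), array([2.80464305, 2.66546538, 0.24594031, 0.99234243]))
grip [(array([ 0.5226, -0.0611,  0.0765]), 0.63), (array([0.5624, 0.2072, 0.0058]), 0.17)]
side mould (array([ 594.9, -174.6]), array([ 99.6, 244.1]), 4.96)
120.0 slab (array([532.4, 210.7]), array([192.7, 165. ]), 75.83)
place0 (np.float64(-15.343623408896022), array([529.08, 210.02]), array([3.71877539, 1.13638978, 0.25807027, 4.44972947, 2.50503617]))
block0 (np.float64(3.913742492725051), array([ 535.03403477, -189.54116699]), array([0.61825104, 1.99844463, 1.05916922, 0.67877225]))
grip [(array([ 0.5255, -0.0594,  0.0722]), 0.78)]
```

```bash
python3 h.py 523.7 -61 180 94.9
```

```text
tx 476.6 ty -424.7 tz 61.5 turn 2.75 (alt -33) | j7 -0.06 tilt 0.000 pos [ 208.  -615.9  241.6]
```

```bash
python3 -m crank '[{"tx":45,"ty":-40,"turn":0.5},{"tx":90,"ty":-80,"turn":1},{"tx":135,"ty":-120,"turn":1.5},{"tx":180,"ty":-160,"turn":2},{"tx":225,"ty":-200,"turn":2.75}]' 50 20; python3 h.py 523.7 -61 150 94.9
```

```text
tx 476.6 ty -424.7 tz 91.5 turn 2.75 (alt -33) | j7 -0.06 tilt 0.000 pos [ 208.  -615.9  241.6]$[0]: bad value
```

```bash
sleep 1; python3 h.py 523.7 -61 150 94.9
```

```text
tx 476.6 ty -424.7 tz 91.5 turn 2.75 (alt -33) | j7 -0.06 tilt 0.000 pos [ 208.  -615.9  241.6]
```

```bash
python3 -m crank '[{"tx":45,"ty":-40,"tz":0,"turn":0.5},{"tx":90,"ty":-80,"tz":0,"turn":1},{"tx":135,"ty":-120,"tz":0,"turn":1.5},{"tx":180,"ty":-160,"tz":0,"turn":2},{"tx":225,"ty":-200,"tz":0,"turn":2.75}]' 50 20; python3 h.py 523.7 -61 150 94.9
```

```text
time: 2.58
position: [0.358, -0.3526, 0.2419]
tool_rot: [3.138, 0.132, 0.001]
ft_force: [0.4, -0.2, 0.4]
grip_width: 0.591
grip_force: 0.0
tx 189.4 ty -276.8 tz 91.7 turn -0.02 (alt +36) | j7 -0.77 tilt 0.001 pos [ 358.  -352.6  241.9]
```

```bash
python3 -m crank '[{"tx":34,"ty":-50,"tz":15,"turn":0},{"tx":68,"ty":-100,"tz":30,"turn":0},{"tx":102,"ty":-150,"tz":45,"turn":0},{"tx":136,"ty":-200,"tz":60,"turn":0},{"tx":165,"ty":-242,"tz":75,"turn":0}]'; python3 h.py 523.7 -61 100 94.9
```

```text
time: 3.2
position: [0.5018, -0.0968, 0.1666]
tool_rot: [3.138, 0.137, 0.002]
ft_force: [1.0, -0.4, 0.2]
grip_width: 0.573
grip_force: 0.0
tx 24.8 ty -33.8 tz 66.6 turn 0.02 (alt -36) | j7 -1.39 tilt 0.001 pos [501.8 -96.8 166.6]
```

```bash
python3 -m crank '[{"tx":12,"ty":-17,"tz":30,"turn":0},{"tx":24.8,"ty":-33.8,"tz":60,"turn":0},{"tx":24.8,"ty":-33.8,"tz":75,"turn":0},{"tx":24.8,"ty":-33.8,"tz":90,"turn":0},{"tx":24.8,"ty":-33.8,"tz":104,"turn":0}]'; python3 h.py 523.7 -61 62 94.9; python3 - <<'E'
from h import *
im,_=ctrl.get_image("side");cv2.imwrite("pics/side1.png",cv2.resize(im[130:280,260:420,::-1],(640,600)))
E
```

```text
time: 3.82
position: [0.5227, -0.0648, 0.0623]
tool_rot: [3.138, 0.132, 0.001]
ft_force: [-0.1, -0.1, -0.4]
grip_width: 0.574
grip_force: 0.0
tx 1.3 ty -3.7 tz 0.3 turn -0.02 (alt +36) | j7 -1.55 tilt 0.001 pos [522.7 -64.8  62.3]
```

View pics/side1.png

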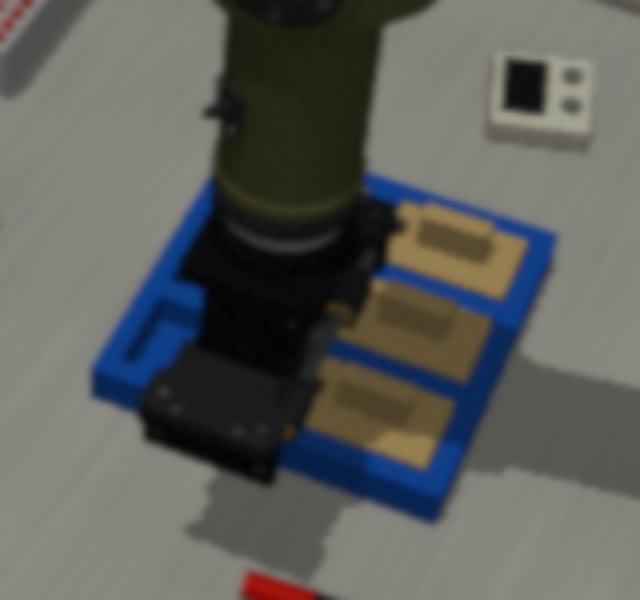

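The side view shows the gripper body over the grip at about (220,400) in the crop, with the blocks still in place. I'll correct the offset and close on the grip.

```bash
python3 -m crank '[{"tx":1.3,"ty":-3.7,"tz":0,"turn":0},{"tx":1.3,"ty":-3.7,"tz":0,"turn":0},{"tx":1.3,"ty":-3.7,"tz":0,"turn":0}]'; python3 h.py 523.7 -61 62 94.9;  python3 -m crank '[{"tx":0,"ty":0,"tz":0,"turn":0},{"tx":0,"ty":0,"tz":0,"turn":0},{"tx":0,"ty":0,"tz":0,"turn":0},{"tx":0,"ty":0,"tz":0,"turn":0}]' 5 20; python3 h.py 523.7 -61 62 94.9
```

```text
time: 4.25
position: [0.5241, -0.0596, 0.0632]
tool_rot: [3.138, 0.135, 0.002]
ft_force: [0.3, -1.1, -0.2]
grip_width: 0.578
grip_force: 0.0
tx -0.5 ty 1.4 tz 1.2 turn 0.00 (alt -36) | j7 -1.56 tilt 0.001 pos [524.1 -59.6  63.2]
time: 4.75
position: [0.5236, -0.0595, 0.0625]
tool_rot: [3.139, 0.135, -0.0]
ft_force: [0.3, 0.8, 0.4]
grip_width: 0.206
grip_force: 0.0
tx -0.0 ty 1.5 tz 0.5 turn 0.00 (alt -36) | j7 -1.56 tilt 0.000 pos [523.6 -59.5  62.5]
```

```bash
python3 -m crank '[{"tx":0,"ty":0,"tz":0,"turn":0},{"tx":0,"ty":0,"tz":0,"turn":0},{"tx":0,"ty":0,"tz":0,"turn":0}]'; python3 -m crank '[{"tx":0,"ty":-9,"tz":0,"turn":0},{"tx":0,"ty":-18,"tz":0,"turn":0},{"tx":0,"ty":-27,"tz":0,"turn":0},{"tx":0,"ty":-36.5,"tz":0,"turn":0},{"tx":0,"ty":-36.5,"tz":0,"turn":0}]';python3 h.py 523.7 -61 62 94.9
```

```text
time: 5.12
position: [0.5235, -0.0581, 0.0625]
tool_rot: [-3.137, -0.136, 0.0]
ft_force: [-1.5, 6.9, 1.5]
grip_width: 0.158
grip_force: 20.0
time: 5.75
position: [0.5205, -0.0222, 0.0625]
tool_rot: [-3.139, -0.136, -0.0]
ft_force: [2.3, -1.3, -1.6]
grip_width: 0.157
grip_force: 20.0
tx -0.1 ty 38.9 tz 0.5 turn 0.01 (alt -36) | j7 -1.63 tilt 0.000 pos [520.5 -22.2  62.5]
```

```bash
python3 -m crank '[{"tx":0,"ty":-1.5,"tz":0,"turn":0},{"tx":0,"ty":-1.5,"tz":0,"turn":0},{"tx":0,"ty":-1.5,"tz":0,"turn":0}]';  python3 -m crank '[{"tx":0,"ty":0,"tz":0,"turn":0},{"tx":0,"ty":0,"tz":0,"turn":0},{"tx":0,"ty":0,"tz":0,"turn":0}]' 40 20; python3 -m crank '[{"tx":0,"ty":0,"tz":-30,"turn":0},{"tx":0,"ty":0,"tz":-60,"turn":0},{"tx":0,"ty":0,"tz":-60,"turn":0}]';python3 h.py 475.1 -120.4 100 94.9
python3 - <<'E'
from h import *
im,_=ctrl.get_image("top");cv2.imwrite("pics/top1.png",cv2.resize(im[180:300,240:400,::-1],(800,600)))
E
```

```text
time: 6.12
position: [0.5205, -0.0222, 0.0625]
tool_rot: [3.138, 0.134, 0.0]
ft_force: [2.1, -4.7, -1.8]
grip_width: 0.157
grip_force: 20.0
time: 6.5
position: [0.5202, -0.0208, 0.0626]
tool_rot: [-3.138, -0.136, 0.0]
ft_force: [-0.4, 0.1, -0.5]
grip_width: 0.405
grip_force: 0.0
time: 6.88
position: [0.5222, -0.0212, 0.1249]
tool_rot: [3.138, 0.135, 0.007]
ft_force: [0.2, 0.4, -0.1]
grip_width: 0.459
grip_force: 0.0
tx -55.5 ty 94.7 tz 24.7 turn 0.01 (alt -36) | j7 -1.59 tilt 0.005 pos [522.2 -21.2 124.9]
```

View pics/top1.png

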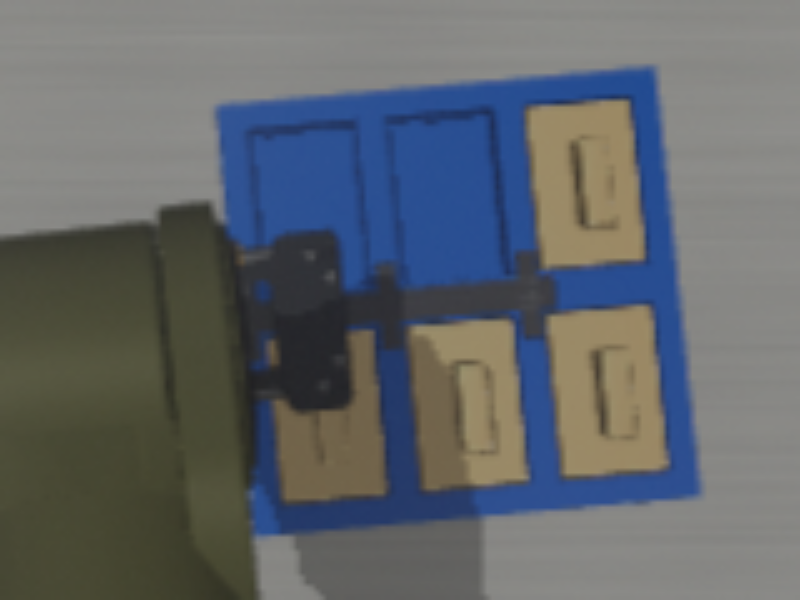

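The bar is fully open: its tabs at crop (387,305) and (530,290) stand over the walls, and pushing further met the stop. Next is block C, the near-row block on the left.

```bash
python3 -m crank '[{"tx":-28,"ty":47,"tz":0,"turn":0},{"tx":-55.5,"ty":94.7,"tz":0,"turn":0},{"tx":-55.5,"ty":94.7,"tz":10,"turn":0},{"tx":-55.5,"ty":94.7,"tz":25,"turn":0},{"tx":-55.5,"ty":94.7,"tz":25,"turn":0}]' 42;python3 h.py 475.1 -120.4 54 94.9
python3 - <<'E'
from h import *
for c in("top","side"):
  print([(np.round(r["xyz"],4),round(r["confidence"],2)) for r in (ctrl.get_image(c),ctrl.mark_of(c,"block0"))[1]])
E
```

```text
time: 7.55
position: [0.4721, -0.1188, 0.0955]
tool_rot: [-3.136, -0.139, 0.005]
ft_force: [0.1, -0.0, -0.4]
grip_width: 0.48
grip_force: 0.0
tx 3.0 ty 2.0 tz 41.5 turn 0.03 (alt -36) | j7 -1.36 tilt 0.004 pos [ 472.1 -118.8   95.5]
[(array([ 0.4904, -0.2661,  0.0076]), 0.73), (array([ 0.4779, -0.1208,  0.0071]), 0.7), (array([0.8114, 0.0632, 0.0038]), 0.7), (array([ 0.5953, -0.255 ,  0.0093]), 0.57), (array([ 0.4845, -0.193 ,  0.0068]), 0.48)]
[(array([ 0.5959, -0.2574,  0.003 ]), 0.89), (array([ 0.4775, -0.1201,  0.0091]), 0.83), (array([ 0.4839, -0.1922,  0.0087]), 0.6), (array([ 4.914e-01, -2.637e-01,  3.000e-04]), 0.55)]
```

```bash
python3 -m crank '[{"tx":5,"ty":2,"tz":15,"turn":0},{"tx":5,"ty":2,"tz":30,"turn":0},{"tx":5,"ty":2,"tz":40,"turn":0},{"tx":5,"ty":2,"tz":41.5,"turn":0},{"tx":5,"ty":2,"tz":41.5,"turn":0}]';python3 h.py 477 -120.4 53 94.9; python3 -m crank '[{"tx":0,"ty":0,"tz":0,"turn":0},{"tx":0,"ty":0,"tz":0,"turn":0},{"tx":0,"ty":0,"tz":0,"turn":0},{"tx":0,"ty":0,"tz":0,"turn":0},{"tx":0,"ty":0,"tz":0,"turn":0}]' 5 30;python3 h.py 477 -120.4 53 94.9
```

```text
time: 8.38
position: [0.4783, -0.1223, 0.056]
tool_rot: [-3.139, -0.135, 0.0]
ft_force: [-1.2, -0.9, -0.3]
grip_width: 0.48
grip_force: 0.0
tx -1.2 ty -2.0 tz 3.0 turn 0.00 (alt -36) | j7 -1.39 tilt 0.000 pos [ 478.3 -122.3   56. ]
time: 9.0
position: [0.4785, -0.1216, 0.0562]
tool_rot: [-3.138, -0.135, -0.0]
ft_force: [-0.0, 1.9, 2.3]
grip_width: 0.159
grip_force: 30.0
tx -1.4 ty -1.3 tz 3.2 turn 0.01 (alt -36) | j7 -1.39 tilt 0.001 pos [ 478.5 -121.6   56.2]
```

```bash
python3 -m crank '[{"tx":0,"ty":0,"tz":-15,"turn":0},{"tx":0,"ty":0,"tz":-45,"turn":0},{"tx":0,"ty":0,"tz":-80,"turn":0},{"tx":0,"ty":0,"tz":-100,"turn":0},{"tx":0,"ty":0,"tz":-100,"turn":0}]';python3 h.py 574.2 262.9 150 75.9
```

```text
time: 9.62
position: [0.4796, -0.1232, 0.1583]
tool_rot: [3.136, 0.134, 0.006]
ft_force: [0.0, -1.1, -1.0]
grip_width: 0.158
grip_force: 30.0
tx 127.2 ty -376.7 tz 7.6 turn 3.80 (alt -32) | j7 -1.32 tilt 0.005 pos [ 479.6 -123.2  158.3]
```

```bash
python3 -m crank '[{"tx":12,"ty":-36,"tz":0,"turn":0.5},{"tx":30,"ty":-90,"tz":0,"turn":1.3},{"tx":50,"ty":-147,"tz":0,"turn":2},{"tx":68,"ty":-200,"tz":0,"turn":3},{"tx":80,"ty":-240,"tz":0,"turn":3.8}]';python3 h.py 574.2 262.9 150 75.9
```

```text
time: 10.25
position: [0.537, 0.126, 0.155]
tool_rot: [-3.118, 0.386, 0.002]
ft_force: [-0.4, -0.8, -1.8]
grip_width: 0.159
grip_force: 30.0
tx 2.7 ty -141.9 tz 5.0 turn -0.00 (alt +36) | j7 -2.23 tilt 0.001 pos [537. 126. 155.]
```

```bash
python3 -m crank '[{"tx":1,"ty":-50,"tz":0,"turn":0},{"tx":2,"ty":-100,"tz":0,"turn":0},{"tx":2.7,"ty":-130,"tz":0,"turn":0},{"tx":2.7,"ty":-142,"tz":25,"turn":0},{"tx":2.7,"ty":-142,"tz":50,"turn":0}]';python3 -m crank '[{"tx":0,"ty":0,"tz":10,"turn":0},{"tx":0,"ty":0,"tz":15,"turn":0},{"tx":0,"ty":0,"tz":15,"turn":0}]';python3 h.py 574.2 262.9 55.5 75.9
```

```text
time: 10.88
position: [0.5739, 0.2621, 0.1041]
tool_rot: [-3.118, 0.381, 0.002]
ft_force: [-0.2, -0.5, -1.3]
grip_width: 0.157
grip_force: 30.0
time: 11.25
position: [0.5748, 0.2605, 0.0912]
tool_rot: [3.118, -0.386, 0.0]
ft_force: [0.4, 1.2, -0.2]
grip_width: 0.158
grip_force: 30.0
tx -1.2 ty -2.2 tz 35.7 turn -0.00 (alt +36) | j7 -2.52 tilt 0.000 pos [574.8 260.5  91.2]
```

```bash
python3 -m crank '[{"tx":-1,"ty":-2,"tz":10,"turn":0},{"tx":-1,"ty":-2,"tz":20,"turn":0},{"tx":-1,"ty":-2,"tz":28,"turn":0},{"tx":-1,"ty":-2,"tz":31,"turn":0},{"tx":-1,"ty":-2,"tz":32,"turn":0}]';python3 -m crank '[{"tx":0,"ty":0,"tz":1,"turn":0},{"tx":0,"ty":0,"tz":2,"turn":0},{"tx":0,"ty":0,"tz":3,"turn":0},{"tx":0,"ty":0,"tz":3,"turn":0},{"tx":0,"ty":0,"tz":3,"turn":0}]';python3 h.py 574.2 262.9 55.5 75.9
```

```text
time: 11.88
position: [0.5741, 0.2629, 0.0587]
tool_rot: [3.118, -0.385, -0.0]
ft_force: [0.5, 0.3, -1.8]
grip_width: 0.156
grip_force: 30.0
time: 12.5
position: [0.5743, 0.263, 0.0563]
tool_rot: [-3.118, 0.385, -0.001]
ft_force: [-0.2, -1.2, 1.4]
grip_width: 0.161
grip_force: 30.0
tx -0.1 ty 0.1 tz 0.8 turn 0.00 (alt -36) | j7 -2.55 tilt 0.000 pos [574.3 263.   56.3]
```

```bash
python3 -m crank '[{"tx":0,"ty":0,"tz":0,"turn":0},{"tx":0,"ty":0,"tz":0,"turn":0},{"tx":0,"ty":0,"tz":0,"turn":0}]' 42; python3 -m crank '[{"tx":0,"ty":0,"tz":-20,"turn":0},{"tx":0,"ty":0,"tz":-60,"turn":0},{"tx":0,"ty":0,"tz":-80,"turn":0},{"tx":0,"ty":0,"tz":-80,"turn":0}]';python3 h.py 483.2 -192.1 140 94.9
```

```text
time: 12.88
position: [0.5742, 0.263, 0.056]
tool_rot: [3.118, -0.385, 0.0]
ft_force: [0.3, 0.5, 0.4]
grip_width: 0.413
grip_force: 0.0
time: 13.38
position: [0.5753, 0.2636, 0.1384]
tool_rot: [-3.116, 0.385, -0.006]
ft_force: [0.6, -0.3, -0.4]
grip_width: 0.478
grip_force: 0.0
tx 21.6 ty 464.4 tz -2.5 turn -3.80 (alt +32) | j7 -2.51 tilt 0.004 pos [575.3 263.6 138.4]
```

```bash
python3 -m crank '[{"tx":3,"ty":50,"tz":0,"turn":-0.8},{"tx":5,"ty":110,"tz":0,"turn":-1.6},{"tx":8,"ty":170,"tz":0,"turn":-2.4},{"tx":11,"ty":230,"tz":0,"turn":-3.2},{"tx":13,"ty":280,"tz":0,"turn":-3.8}]';python3 h.py 483.2 -192.1 100 94.9
python3 - <<'E'
from h import *
im,_=ctrl.get_image("side");cv2.imwrite("pics/side2.png",im[:,:,::-1])
for c in("top","side"):
  print([(np.round(r["xyz"],4),round(r["confidence"],2)) for r in (ctrl.get_image(c),ctrl.mark_of(c,"block0"))[1]])
E
```

```text
time: 14.0
position: [0.5169, -0.0148, 0.1346]
tool_rot: [3.138, 0.135, -0.004]
ft_force: [0.7, -0.3, -0.1]
grip_width: 0.484
grip_force: 0.0
tx -48.7 ty 173.8 tz 34.8 turn 0.00 (alt -36) | j7 -1.61 tilt 0.002 pos [516.9 -14.8 134.6]
[(array([ 0.5948, -0.2544,  0.0063]), 0.98), (array([ 0.4836, -0.1907,  0.0064]), 0.95), (array([ 0.4873, -0.2627,  0.0044]), 0.66), (array([0.5731, 0.2634, 0.0044]), 0.58), (array([0.7261, 0.0013, 0.0016]), 0.53), (array([0.5724, 0.2642, 0.0083]), 0.44)]
[(array([0.5731, 0.2604, 0.0093]), 0.84), (array([ 0.4868, -0.2642, -0.0005]), 0.83), (array([ 0.4821, -0.1902,  0.0084]), 0.66), (array([ 0.5263, -0.0224,  0.071 ]), 0.58)]
```

View pics/side2.png

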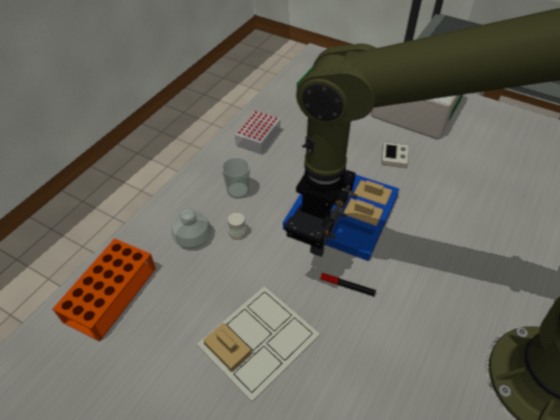

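The first block lies squarely on its rectangle, at (228,345). Next is block B.

```bash
python3 -m crank '[{"tx":-16,"ty":58,"tz":0,"turn":0},{"tx":-32,"ty":116,"tz":0,"turn":0},{"tx":-47,"ty":165,"tz":0,"turn":0},{"tx":-48.7,"ty":173.8,"tz":20,"turn":0},{"tx":-48.7,"ty":173.8,"tz":35,"turn":0}]';python3 -m crank '[{"tx":0,"ty":0,"tz":0,"turn":0},{"tx":0,"ty":0,"tz":0,"turn":0}]';python3 h.py 483.2 -191.5 55.5 94.9
```

```text
time: 14.88
position: [0.4852, -0.1881, 0.0998]
tool_rot: [-3.137, -0.136, 0.001]
ft_force: [-0.0, 0.5, 0.1]
grip_width: 0.488
grip_force: 0.0
time: 15.12
position: [0.4858, -0.1874, 0.1013]
tool_rot: [-3.138, -0.139, -0.001]
ft_force: [0.3, 0.1, 0.6]
grip_width: 0.479
grip_force: 0.0
tx -3.0 ty 3.8 tz 45.8 turn 0.04 (alt -36) | j7 -1.27 tilt 0.001 pos [ 485.8 -187.4  101.3]
```

```bash
python3 -m crank '[{"tx":-2.5,"ty":3.8,"tz":15,"turn":0},{"tx":-2.5,"ty":3.8,"tz":30,"turn":0},{"tx":-2.5,"ty":3.8,"tz":42,"turn":0},{"tx":-2.5,"ty":3.8,"tz":46,"turn":0},{"tx":-2.5,"ty":3.8,"tz":46,"turn":0}]';python3 h.py 483.2 -191.5 55.5 94.9; python3 -m crank '[{"tx":0,"ty":0,"tz":0,"turn":0},{"tx":0,"ty":0,"tz":0,"turn":0},{"tx":0,"ty":0,"tz":0,"turn":0},{"tx":0,"ty":0,"tz":0,"turn":0},{"tx":0,"ty":0,"tz":0,"turn":0}]' 5 30;python3 h.py 483.2 -191.5 55.5 94.9
```

```text
time: 15.75
position: [0.4827, -0.193, 0.0547]
tool_rot: [-3.138, -0.135, 0.001]
ft_force: [-0.6, 0.2, 0.5]
grip_width: 0.481
grip_force: 0.0
tx 0.6 ty -1.4 tz -0.8 turn 0.00 (alt -36) | j7 -1.30 tilt 0.001 pos [ 482.7 -193.    54.7]
time: 16.38
position: [0.483, -0.1931, 0.0553]
tool_rot: [3.139, 0.135, 0.0]
ft_force: [-0.2, 0.3, 3.0]
grip_width: 0.155
grip_force: 30.0
tx 0.4 ty -1.5 tz -0.2 turn 0.00 (alt -36) | j7 -1.30 tilt 0.000 pos [ 483.  -193.1   55.3]
```

Now I'll lift it and carry it to place3 (559.6, 204.7).

```bash
python3 -m crank '[{"tx":0,"ty":0,"tz":-15,"turn":0},{"tx":0,"ty":0,"tz":-45,"turn":0},{"tx":0,"ty":0,"tz":-80,"turn":0},{"tx":5,"ty":-20,"tz":-100,"turn":0},{"tx":15,"ty":-60,"tz":-100,"turn":0.4}]';python3 h.py 559.6 204.7 150 75.9
```

```text
time: 17.0
position: [0.4938, -0.1338, 0.1578]
tool_rot: [3.138, 0.072, 0.006]
ft_force: [1.0, 0.3, -1.7]
grip_width: 0.159
grip_force: 30.0
tx 81.2 ty -335.1 tz 7.1 turn 3.35 (alt -33) | j7 -1.38 tilt 0.005 pos [ 493.8 -133.8  157.8]
```

```bash
python3 -m crank '[{"tx":14,"ty":-56,"tz":0,"turn":0.8},{"tx":28,"ty":-115,"tz":0,"turn":1.6},{"tx":42,"ty":-174,"tz":0,"turn":2.4},{"tx":56,"ty":-230,"tz":0,"turn":3.35},{"tx":68,"ty":-280,"tz":0,"turn":3.35}]';python3 h.py 559.6 204.7 100 75.9
```

```text
time: 17.62
position: [0.5465, 0.153, 0.1559]
tool_rot: [3.119, -0.378, 0.002]
ft_force: [1.0, -0.1, -1.9]
grip_width: 0.16
grip_force: 30.0
tx 0.3 ty -53.3 tz 55.9 turn 0.05 (alt -36) | j7 -2.30 tilt 0.001 pos [546.5 153.  155.9]
```

```bash
python3 -m crank '[{"tx":0,"ty":-30,"tz":10,"turn":0},{"tx":0,"ty":-50,"tz":25,"turn":0},{"tx":0.3,"ty":-53.3,"tz":45,"turn":0},{"tx":0.3,"ty":-53.3,"tz":56,"turn":0},{"tx":0.3,"ty":-53.3,"tz":56,"turn":0}]';python3 -m crank '[{"tx":0,"ty":0,"tz":0,"turn":0},{"tx":0,"ty":0,"tz":0,"turn":0}]';python3 h.py 559.6 204.7 55 75.9
```

```text
time: 18.25
position: [0.5587, 0.2007, 0.0978]
tool_rot: [3.116, -0.381, -0.003]
ft_force: [0.4, -0.0, -0.9]
grip_width: 0.154
grip_force: 30.0
time: 18.5
position: [0.5599, 0.2023, 0.0998]
tool_rot: [-3.118, 0.38, -0.002]
ft_force: [0.1, -0.1, -2.0]
grip_width: 0.158
grip_force: 30.0
tx -0.9 ty -2.2 tz 44.8 turn 0.04 (alt -36) | j7 -2.44 tilt 0.001 pos [559.9 202.3  99.8]
```

```bash
python3 -m crank '[{"tx":-0.5,"ty":-2,"tz":12,"turn":0},{"tx":-0.5,"ty":-2,"tz":25,"turn":0},{"tx":-0.5,"ty":-2,"tz":36,"turn":0},{"tx":-0.5,"ty":-2,"tz":40,"turn":0},{"tx":-0.5,"ty":-2,"tz":41.5,"turn":0}]';python3 -m crank '[{"tx":0,"ty":0,"tz":1,"turn":0},{"tx":0,"ty":0,"tz":2,"turn":0},{"tx":0,"ty":0,"tz":3,"turn":0},{"tx":0,"ty":0,"tz":3,"turn":0},{"tx":0,"ty":0,"tz":3,"turn":0}]';python3 h.py 559.6 204.7 55 75.9
```

```text
time: 19.12
position: [0.5592, 0.2048, 0.0571]
tool_rot: [3.119, -0.378, -0.001]
ft_force: [0.5, 0.1, -1.3]
grip_width: 0.161
grip_force: 30.0
time: 19.75
position: [0.5596, 0.2048, 0.0553]
tool_rot: [3.119, -0.378, 0.001]
ft_force: [-1.2, -0.9, 5.8]
grip_width: 0.157
grip_force: 30.0
tx 0.0 ty 0.1 tz 0.3 turn 0.05 (alt -36) | j7 -2.48 tilt 0.001 pos [559.6 204.8  55.3]
```

Contact felt, so I'll release, retreat and go to block A.

```bash
python3 -m crank '[{"tx":0,"ty":0,"tz":0,"turn":0},{"tx":0,"ty":0,"tz":0,"turn":0},{"tx":0,"ty":0,"tz":0,"turn":0}]' 40; python3 -m crank '[{"tx":0,"ty":0,"tz":-20,"turn":0},{"tx":0,"ty":0,"tz":-60,"turn":0},{"tx":0,"ty":0,"tz":-80,"turn":0},{"tx":2,"ty":40,"tz":-80,"turn":-0.8},{"tx":5,"ty":100,"tz":-80,"turn":-1.6}]';python3 h.py 489.0 -264 140 94.9
```

```text
time: 20.12
position: [0.5593, 0.2047, 0.0543]
tool_rot: [3.119, -0.378, -0.0]
ft_force: [0.6, -0.7, 0.6]
grip_width: 0.405
grip_force: 0.0
time: 20.75
position: [0.5403, 0.1076, 0.1356]
tool_rot: [-3.137, 0.149, -0.003]
ft_force: [1.2, -1.3, 0.2]
grip_width: 0.46
grip_force: 0.0
tx -15.8 ty 374.8 tz -5.0 turn -2.07 (alt +34) | j7 -2.08 tilt 0.002 pos [540.3 107.6 135.6]
```

```bash
python3 -m crank '[{"tx":-3,"ty":60,"tz":0,"turn":-0.6},{"tx":-6,"ty":120,"tz":0,"turn":-1.2},{"tx":-9,"ty":180,"tz":0,"turn":-2.07},{"tx":-11,"ty":240,"tz":0,"turn":-2.07},{"tx":-13,"ty":300,"tz":0,"turn":-2.07}]';python3 h.py 489 -264 100 94.9
```

```text
time: 21.38
position: [0.4965, -0.1927, 0.1354]
tool_rot: [3.138, 0.124, 0.002]
ft_force: [1.3, -0.6, 0.9]
grip_width: 0.458
grip_force: 0.0
tx -13.1 ty 70.5 tz 35.4 turn -0.08 (alt +36) | j7 -1.29 tilt 0.002 pos [ 496.5 -192.7  135.4]
```

```bash
python3 -m crank '[{"tx":-8,"ty":40,"tz":10,"turn":0},{"tx":-13,"ty":70,"tz":25,"turn":0},{"tx":-13,"ty":70.5,"tz":35,"turn":0},{"tx":-13,"ty":70.5,"tz":35,"turn":0},{"tx":-13,"ty":70.5,"tz":35,"turn":0}]';python3 h.py 489 -264 55.5 94.9
python3 - <<'E'
from h import *
for c in("top","side"):
  print([(np.round(r["xyz"],4),round(r["confidence"],2)) for r in (ctrl.get_image(c),ctrl.mark_of(c,"block0"))[1]])
E
```

```text
time: 22.0
position: [0.4903, -0.2603, 0.1002]
tool_rot: [3.139, 0.128, 0.001]
ft_force: [0.9, -0.1, -0.2]
grip_width: 0.457
grip_force: 0.0
tx -1.6 ty 3.5 tz 44.7 turn -0.05 (alt +36) | j7 -1.20 tilt 0.001 pos [ 490.3 -260.3  100.2]
[(array([0.5601, 0.2028, 0.0053]), 0.82), (array([ 0.5944, -0.2539,  0.0098]), 0.79), (array([0.575 , 0.2642, 0.003 ]), 0.68), (array([ 0.4843, -0.2618,  0.0056]), 0.42)]
[(array([ 0.4866, -0.264 , -0.0006]), 0.94), (array([ 0.596 , -0.2562,  0.0058]), 0.82), (array([0.5582, 0.2069, 0.0076]), 0.79), (array([0.5712, 0.2649, 0.0062]), 0.59)]
```

```bash
python3 -m crank '[{"tx":-2,"ty":3,"tz":15,"turn":0},{"tx":-2,"ty":3,"tz":30,"turn":0},{"tx":-2,"ty":3,"tz":42,"turn":0},{"tx":-2,"ty":3,"tz":44.5,"turn":0},{"tx":-2,"ty":3,"tz":44.5,"turn":0}]';python3 h.py 488 -264 55.5 94.9; python3 -m crank '[{"tx":0,"ty":0,"tz":0,"turn":0},{"tx":0,"ty":0,"tz":0,"turn":0},{"tx":0,"ty":0,"tz":0,"turn":0},{"tx":0,"ty":0,"tz":0,"turn":0},{"tx":0,"ty":0,"tz":0,"turn":0}]' 5 30;python3 h.py 488 -264 55.5 94.9;python3 -m crank '[{"tx":0,"ty":0,"tz":-15,"turn":0},{"tx":0,"ty":0,"tz":-45,"turn":0},{"tx":0,"ty":0,"tz":-80,"turn":0},{"tx":5,"ty":-20,"tz":-100,"turn":0},{"tx":15,"ty":-60,"tz":-100,"turn":0.4}]';python3 h.py 545 146.5 150 75.9
```

```text
time: 22.82
position: [0.4877, -0.2649, 0.0548]
tool_rot: [-3.139, -0.124, 0.0]
ft_force: [0.2, 0.1, 0.5]
grip_width: 0.461
grip_force: 0.0
tx 0.3 ty -0.9 tz -0.7 turn -0.07 (alt +36) | j7 -1.22 tilt 0.000 pos [ 487.7 -264.9   54.8]
time: 23.45
position: [0.4878, -0.2651, 0.0553]
tool_rot: [3.139, 0.124, 0.0]
ft_force: [-0.8, 0.2, 2.4]
grip_width: 0.159
grip_force: 30.0
tx 0.3 ty -1.1 tz -0.2 turn -0.08 (alt +36) | j7 -1.22 tilt 0.000 pos [ 487.8 -265.1   55.3]
time: 24.08
position: [0.4989, -0.2043, 0.1572]
tool_rot: [3.139, 0.063, 0.005]
ft_force: [0.4, 1.8, -2.0]
grip_width: 0.157
grip_force: 30.0
tx 60.0 ty -348.7 tz 6.6 turn 3.28 (alt -33) | j7 -1.30 tilt 0.004 pos [ 498.9 -204.3  157.2]
```

```bash
python3 -m crank '[{"tx":10,"ty":-58,"tz":0,"turn":0.8},{"tx":20,"ty":-117,"tz":0,"turn":1.6},{"tx":30,"ty":-176,"tz":0,"turn":2.4},{"tx":40,"ty":-236,"tz":0,"turn":3.28},{"tx":51,"ty":-295,"tz":0,"turn":3.28}]';python3 h.py 545 146.5 100 75.9
```

```text
time: 24.7
position: [0.5349, 0.0962, 0.1553]
tool_rot: [3.118, -0.379, 0.0]
ft_force: [1.4, -1.0, -1.3]
grip_width: 0.155
grip_force: 30.0
tx -2.2 ty -51.3 tz 55.3 turn 0.05 (alt -36) | j7 -2.19 tilt 0.001 pos [534.9  96.2 155.3]
```

```bash
python3 -m crank '[{"tx":-1,"ty":-30,"tz":10,"turn":0},{"tx":-2,"ty":-50,"tz":25,"turn":0},{"tx":-2.2,"ty":-51.3,"tz":45,"turn":0},{"tx":-2.2,"ty":-51.3,"tz":55,"turn":0},{"tx":-2.2,"ty":-51.3,"tz":55,"turn":0}]';python3 -m crank '[{"tx":0,"ty":0,"tz":0,"turn":0},{"tx":0,"ty":0,"tz":0,"turn":0}]';python3 h.py 545 146.5 55.3 75.9
```

```text
time: 25.32
position: [0.5452, 0.1416, 0.0989]
tool_rot: [3.117, -0.382, -0.003]
ft_force: [0.4, -0.5, -1.6]
grip_width: 0.156
grip_force: 30.0
time: 25.58
position: [0.5466, 0.1427, 0.1007]
tool_rot: [-3.118, 0.381, -0.002]
ft_force: [0.8, 0.0, -1.6]
grip_width: 0.159
grip_force: 30.0
tx -2.5 ty -3.3 tz 45.4 turn 0.03 (alt -36) | j7 -2.34 tilt 0.001 pos [546.6 142.7 100.7]
```

```bash
python3 -m crank '[{"tx":-2,"ty":-3,"tz":12,"turn":0},{"tx":-2,"ty":-3,"tz":25,"turn":0},{"tx":-2,"ty":-3,"tz":36,"turn":0},{"tx":-2,"ty":-3,"tz":40,"turn":0},{"tx":-2,"ty":-3,"tz":42,"turn":0}]';python3 -m crank '[{"tx":0,"ty":0,"tz":1,"turn":0},{"tx":0,"ty":0,"tz":2,"turn":0},{"tx":0,"ty":0,"tz":3,"turn":0},{"tx":0,"ty":0,"tz":3,"turn":0},{"tx":0,"ty":0,"tz":3,"turn":0}]';python3 h.py 545 146.5 55.3 75.9
```

```text
time: 26.2
position: [0.5448, 0.1466, 0.0576]
tool_rot: [3.119, -0.379, -0.001]
ft_force: [-0.0, -0.8, -1.9]
grip_width: 0.157
grip_force: 30.0
time: 26.82
position: [0.5451, 0.1465, 0.0553]
tool_rot: [3.118, -0.38, 0.001]
ft_force: [-0.8, -0.2, 2.0]
grip_width: 0.16
grip_force: 30.0
tx -0.1 ty 0.0 tz 0.0 turn 0.04 (alt -36) | j7 -2.39 tilt 0.001 pos [545.1 146.5  55.3]
```

Release, then on to block D (595.5, -255).

```bash
python3 -m crank '[{"tx":0,"ty":0,"tz":0,"turn":0},{"tx":0,"ty":0,"tz":0,"turn":0},{"tx":0,"ty":0,"tz":0,"turn":0}]' 40; python3 -m crank '[{"tx":0,"ty":0,"tz":-20,"turn":0},{"tx":0,"ty":0,"tz":-60,"turn":0},{"tx":0,"ty":0,"tz":-80,"turn":0},{"tx":4,"ty":40,"tz":-80,"turn":-0.8},{"tx":20,"ty":100,"tz":-80,"turn":-1.6}]';python3 h.py 595.5 -255 140 94.9
```

```text
time: 27.2
position: [0.5448, 0.1465, 0.055]
tool_rot: [3.118, -0.38, -0.0]
ft_force: [0.2, -0.3, -0.7]
grip_width: 0.405
grip_force: 0.0
time: 27.82
position: [0.5402, 0.0462, 0.1362]
tool_rot: [-3.138, 0.149, -0.003]
ft_force: [0.3, -1.1, -0.5]
grip_width: 0.455
grip_force: 0.0
tx 83.5 ty 294.6 tz -3.8 turn -2.07 (alt +34) | j7 -1.97 tilt 0.002 pos [540.2  46.2 136.2]
```

```bash
python3 -m crank '[{"tx":16,"ty":57,"tz":0,"turn":-0.6},{"tx":32,"ty":114,"tz":0,"turn":-1.2},{"tx":48,"ty":172,"tz":0,"turn":-2.07},{"tx":64,"ty":230,"tz":0,"turn":-2.07},{"tx":78,"ty":280,"tz":0,"turn":-2.07}]';python3 -m crank '[{"tx":4,"ty":10,"tz":15,"turn":0},{"tx":4,"ty":12,"tz":30,"turn":0},{"tx":4,"ty":12,"tz":30,"turn":0},{"tx":4,"ty":12,"tz":30,"turn":0}]';python3 h.py 595.5 -255 55.5 94.9
python3 - <<'E'
from h import *
for c in("top","side"):
  print([(np.round(r["xyz"],4),round(r["confidence"],2)) for r in (ctrl.get_image(c),ctrl.mark_of(c,"block0"))[1]])
E
```

```text
time: 28.45
position: [0.5891, -0.2448, 0.1356]
tool_rot: [3.138, 0.12, 0.001]
ft_force: [0.6, 0.6, 0.5]
grip_width: 0.46
grip_force: 0.0
time: 28.95
position: [0.5944, -0.2514, 0.1054]
tool_rot: [-3.139, -0.127, -0.0]
ft_force: [-0.1, -0.1, 0.8]
grip_width: 0.46
grip_force: 0.0
tx 0.8 ty 3.7 tz 49.9 turn -0.05 (alt +36) | j7 -1.36 tilt 0.000 pos [ 594.4 -251.4  105.4]
[(array([0.5598, 0.2048, 0.0048]), 0.87), (array([0.544 , 0.1476, 0.0069]), 0.65), (array([0.5734, 0.2663, 0.0053]), 0.58)]
[(array([0.5587, 0.2062, 0.0065]), 0.93), (array([5.448e-01, 1.506e-01, 5.000e-04]), 0.85), (array([0.5739, 0.2636, 0.0088]), 0.82), (array([ 0.5995, -0.2566,  0.0065]), 0.76)]
```

```bash
python3 -m crank '[{"tx":1,"ty":3,"tz":15,"turn":0},{"tx":1,"ty":3,"tz":32,"turn":0},{"tx":1,"ty":3,"tz":46,"turn":0},{"tx":1,"ty":3,"tz":49.5,"turn":0},{"tx":1,"ty":3,"tz":49.5,"turn":0}]';python3 h.py 595.5 -255 55.5 94.9; python3 -m crank '[{"tx":0,"ty":0,"tz":0,"turn":0},{"tx":0,"ty":0,"tz":0,"turn":0},{"tx":0,"ty":0,"tz":0,"turn":0},{"tx":0,"ty":0,"tz":0,"turn":0},{"tx":0,"ty":0,"tz":0,"turn":0}]' 5 30;python3 h.py 595.5 -255 55.5 94.9;python3 -m crank '[{"tx":0,"ty":0,"tz":-15,"turn":0},{"tx":0,"ty":0,"tz":-45,"turn":0},{"tx":0,"ty":0,"tz":-80,"turn":0},{"tx":-5,"ty":-20,"tz":-100,"turn":-1},{"tx":-10,"ty":-60,"tz":-100,"turn":-3}]';python3 h.py 475.9 179.4 150 165.9
```

```text
time: 29.78
position: [0.5952, -0.2562, 0.0551]
tool_rot: [-3.139, -0.123, 0.001]
ft_force: [0.3, 0.1, 0.8]
grip_width: 0.462
grip_force: 0.0
tx 0.4 ty -1.2 tz -0.4 turn -0.08 (alt +36) | j7 -1.38 tilt 0.001 pos [ 595.2 -256.2   55.1]
time: 30.4
position: [0.5955, -0.2562, 0.0559]
tool_rot: [3.139, 0.123, 0.0]
ft_force: [-0.2, 1.1, 2.8]
grip_width: 0.157
grip_force: 30.0
tx 0.1 ty -1.2 tz 0.4 turn -0.08 (alt +36) | j7 -1.38 tilt 0.000 pos [ 595.5 -256.2   55.9]
time: 31.02
position: [0.5816, -0.1995, 0.1583]
tool_rot: [3.093, 0.532, 0.005]
ft_force: [1.1, 1.0, -3.2]
grip_width: 0.161
grip_force: 30.0
tx 26.9 ty -392.5 tz 6.7 turn -11.28 (alt +25) | j7 -1.16 tilt 0.005 pos [ 581.6 -199.5  158.3]
```

```bash
python3 -m crank '[{"tx":4,"ty":-57,"tz":0,"turn":-2},{"tx":8,"ty":-115,"tz":0,"turn":-4},{"tx":12,"ty":-172,"tz":0,"turn":-6},{"tx":16,"ty":-230,"tz":0,"turn":-8},{"tx":20,"ty":-288,"tz":0,"turn":-10}]';python3 h.py 475.9 179.4 110 165.9
```

```text
time: 31.65
position: [0.5029, 0.0822, 0.1562]
tool_rot: [2.575, 1.796, -0.0]
ft_force: [1.1, 1.3, -1.0]
grip_width: 0.157
grip_force: 30.0
tx 81.9 ty -59.0 tz 46.0 turn -1.22 (alt +35) | j7 -0.74 tilt 0.002 pos [502.9  82.2 156.2]
```

```bash
python3 -m crank '[{"tx":40,"ty":-29,"tz":0,"turn":-0.6},{"tx":75,"ty":-54,"tz":5,"turn":-1.22},{"tx":81.9,"ty":-59,"tz":25,"turn":-1.22},{"tx":81.9,"ty":-59,"tz":46,"turn":-1.22},{"tx":81.9,"ty":-59,"tz":46,"turn":-1.22}]';python3 -m crank '[{"tx":0,"ty":0,"tz":0,"turn":0},{"tx":0,"ty":0,"tz":0,"turn":0}]';python3 h.py 475.9 179.4 55.9 165.9
```

```text
time: 32.28
position: [0.476, 0.1766, 0.1079]
tool_rot: [-2.483, -1.923, 0.006]
ft_force: [0.2, -0.6, -1.9]
grip_width: 0.162
grip_force: 30.0
time: 32.52
position: [0.4778, 0.1777, 0.1102]
tool_rot: [2.484, 1.923, 0.001]
ft_force: [0.1, -0.1, -1.9]
grip_width: 0.16
grip_force: 30.0
tx 1.1 ty -2.3 tz 54.3 turn -0.08 (alt +36) | j7 -0.91 tilt 0.001 pos [477.8 177.7 110.2]
```

```bash
python3 -m crank '[{"tx":1,"ty":-2,"tz":15,"turn":0},{"tx":1,"ty":-2,"tz":31,"turn":0},{"tx":1,"ty":-2,"tz":44,"turn":0},{"tx":1,"ty":-2,"tz":49,"turn":0},{"tx":1,"ty":-2,"tz":51,"turn":0}]';python3 -m crank '[{"tx":0,"ty":0,"tz":1,"turn":0},{"tx":0,"ty":0,"tz":2,"turn":0},{"tx":0,"ty":0,"tz":3,"turn":0},{"tx":0,"ty":0,"tz":3,"turn":0},{"tx":0,"ty":0,"tz":3,"turn":0}]';python3 h.py 475.9 179.4 55.9 165.9
```

```text
time: 33.15
position: [0.4752, 0.1799, 0.0581]
tool_rot: [-2.482, -1.925, 0.001]
ft_force: [0.7, 0.2, -2.1]
grip_width: 0.16
grip_force: 30.0
time: 33.78
position: [0.4757, 0.1797, 0.0559]
tool_rot: [2.483, 1.924, 0.001]
ft_force: [-0.9, -1.1, 3.3]
grip_width: 0.156
grip_force: 30.0
tx -0.2 ty 0.3 tz -0.0 turn -0.07 (alt +36) | j7 -0.99 tilt 0.001 pos [475.7 179.7  55.9]
```

```bash
python3 -m crank '[{"tx":0,"ty":0,"tz":0,"turn":0},{"tx":0,"ty":0,"tz":0,"turn":0},{"tx":0,"ty":0,"tz":0,"turn":0}]' 40; python3 -m crank '[{"tx":0,"ty":0,"tz":-20,"turn":0},{"tx":0,"ty":0,"tz":-60,"turn":0},{"tx":0,"ty":0,"tz":-85,"turn":0},{"tx":0,"ty":0,"tz":-85,"turn":2},{"tx":0,"ty":0,"tz":-85,"turn":4}]';python3 h.py 520.4 -21.5 140 94.9
```

```text
time: 34.15
position: [0.4753, 0.1797, 0.0555]
tool_rot: [2.483, 1.925, 0.0]
ft_force: [-0.5, -0.1, -0.3]
grip_width: 0.405
grip_force: 0.0
time: 34.78
position: [0.4759, 0.1801, 0.1423]
tool_rot: [2.783, 1.456, 0.003]
ft_force: [-0.7, -0.1, 0.2]
grip_width: 0.458
grip_force: 0.0
tx -140.3 ty 151.4 tz 2.4 turn 10.07 (alt -26) | j7 -1.20 tilt 0.002 pos [475.9 180.1 142.3]
```

```bash
python3 -m crank '[{"tx":-28,"ty":30,"tz":0,"turn":2},{"tx":-56,"ty":60,"tz":0,"turn":4},{"tx":-84,"ty":90,"tz":0,"turn":6},{"tx":-112,"ty":121,"tz":0,"turn":8},{"tx":-140.3,"ty":151.4,"tz":0,"turn":10.07}]';python3 -m crank '[{"tx":0,"ty":0,"tz":0,"turn":0},{"tx":0,"ty":0,"tz":0,"turn":0}]';python3 h.py 520.4 -21.5 62 94.9
python3 - <<'E'
from h import *
for c in("top","side"):
  im,_=ctrl.get_image(c);cv2.imwrite(f"pics/{c}3.png",im[:,:,::-1])
  for q in("block0","lock_grip"): print([(np.round(r["xyz"],4),round(r["confidence"],2)) for r in ctrl.mark_of(c,q)])
im,_=ctrl.get_image("top");cv2.imwrite("pics/slab3.png",cv2.resize(im[190:290,125:245,::-1],(720,600)))
E
```

```text
time: 35.4
position: [0.5216, -0.0226, 0.1422]
tool_rot: [3.138, 0.135, 0.003]
ft_force: [0.6, 0.8, -0.6]
grip_width: 0.465
grip_force: 0.0
time: 35.65
position: [0.5211, -0.0207, 0.1415]
tool_rot: [-3.138, -0.145, -0.002]
ft_force: [0.3, 0.3, 0.4]
grip_width: 0.463
grip_force: 0.0
tx -0.9 ty 0.7 tz 79.5 turn 0.08 (alt -36) | j7 -1.63 tilt 0.001 pos [521.1 -20.7 141.5]
[(array([0.546 , 0.1449, 0.0063]), 0.82), (array([0.5723, 0.2604, 0.0064]), 0.71), (array([0.56  , 0.203 , 0.0028]), 0.63), (array([0.4795, 0.1774, 0.0082]), 0.58)]
[]
[(array([0.5593, 0.2053, 0.0088]), 0.98), (array([0.4748, 0.1745, 0.0074]), 0.85), (array([0.5741, 0.2631, 0.0084]), 0.77), (array([5.465e-01, 1.444e-01, 4.000e-04]), 0.75)]
[(array([ 0.5237, -0.0241,  0.0714]), 0.69)]
```

View pics/slab3.png

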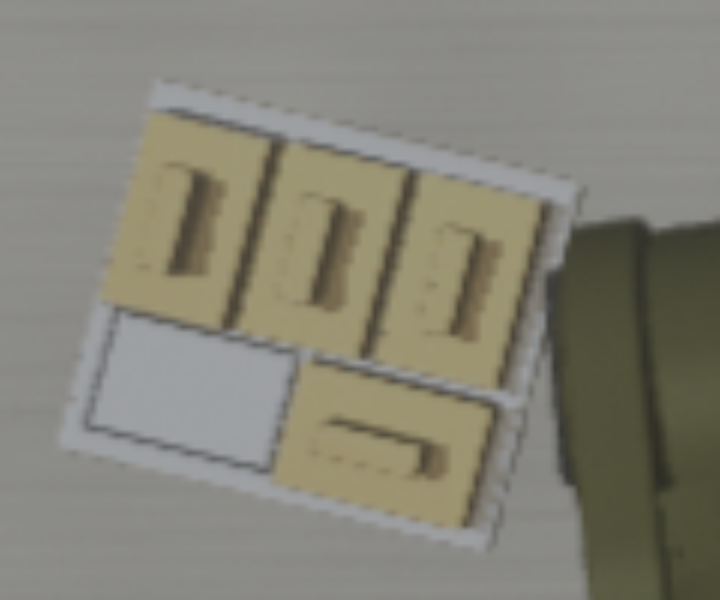

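View pics/side3.png

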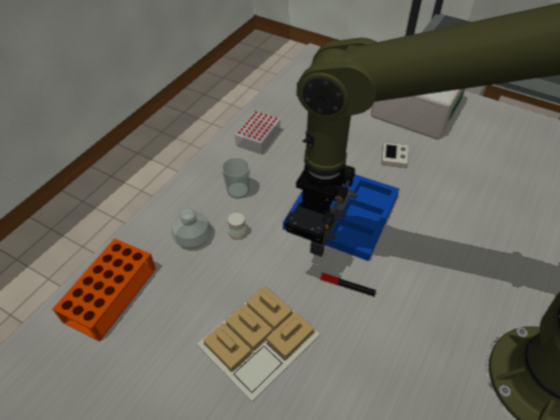

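The slab crop shows all four blocks squarely on rectangles, with the rectangle at (193,391) free. The side view shows the mould empty and the bystanders where they stood. I'll check the numbers before closing the lock.

```bash
python3 - <<'E'
from h import *
f=lambda u,v,z:np.round(toplane("top",[(125+(u+.5)/6-.5,190+(v+.5)/6-.5)],z)[0]*1000,1)
print("free p1",f(193.5,391,.006),"expect 497.9 266.6")
for n,u,v in(("p0 475.9 179.4",387.5,444),("p4 574.2 262.9",187.5,220.5),("p3 559.6 204.7",323.75,248.75),("p2 545 146.5",459.5,280.5)):print(n,f(u,v,.030))
E
python3 -m crank '[{"tx":-0.9,"ty":0.7,"tz":20,"turn":0},{"tx":-0.9,"ty":0.7,"tz":45,"turn":0},{"tx":-0.9,"ty":0.7,"tz":65,"turn":0},{"tx":-0.9,"ty":0.7,"tz":78,"turn":0},{"tx":-0.9,"ty":0.7,"tz":79,"turn":0}]'; python3 -m crank '[{"tx":0,"ty":0,"tz":0,"turn":0},{"tx":0,"ty":0,"tz":0,"turn":0},{"tx":0,"ty":0,"tz":0,"turn":0},{"tx":0,"ty":0,"tz":0,"turn":0},{"tx":0,"ty":0,"tz":0,"turn":0}]' 5 20;python3 h.py 523.5 -58 62 94.9
```

```text
free p1 [496.7 265.7] expect 497.9 266.6
p0 475.9 179.4 [475.  175.5]
p4 574.2 262.9 [570.4 262.1]
p3 559.6 204.7 [558.1 203.6]
p2 545 146.5 [544.2 145.5]
time: 36.62
position: [0.5195, -0.0222, 0.0607]
tool_rot: [-3.138, -0.144, 0.003]
ft_force: [0.1, -0.5, 0.1]
grip_width: 0.458
grip_force: 0.0
time: 37.25
position: [0.5204, -0.0225, 0.062]
tool_rot: [3.138, 0.142, 0.001]
ft_force: [0.5, -0.1, 3.2]
grip_width: 0.154
grip_force: 20.0
tx -0.1 ty 35.6 tz -0.0 turn 0.06 (alt -36) | j7 -1.71 tilt 0.001 pos [520.4 -22.5  62. ]
```

Relative to the free rectangle's measurement, all blocks are within about 3 mm. Now I'll close the lock.

```bash
python3 -m crank '[{"tx":0,"ty":9,"tz":0,"turn":0},{"tx":0,"ty":18,"tz":0,"turn":0},{"tx":0,"ty":27,"tz":0,"turn":0},{"tx":0,"ty":36.5,"tz":0,"turn":0},{"tx":0,"ty":36.5,"tz":0,"turn":0}]';python3 -m crank '[{"tx":0,"ty":1.5,"tz":0,"turn":0},{"tx":0,"ty":1.5,"tz":0,"turn":0},{"tx":0,"ty":1.5,"tz":0,"turn":0}]';python3 -m crank '[{"tx":0,"ty":0,"tz":0,"turn":0},{"tx":0,"ty":0,"tz":0,"turn":0},{"tx":0,"ty":0,"tz":0,"turn":0},{"tx":0,"ty":0,"tz":0,"turn":0}]' 40 20; python3 -m crank '[{"tx":0,"ty":0,"tz":-30,"turn":0},{"tx":0,"ty":0,"tz":-80,"turn":0},{"tx":0,"ty":0,"tz":-130,"turn":0},{"tx":0,"ty":60,"tz":-150,"turn":0},{"tx":0,"ty":120,"tz":-150,"turn":0}]'
python3 - <<'E'
from h import *
for c in("top","side"):
  im,_=ctrl.get_image(c);cv2.imwrite(f"pics/{c}4.png",im[:,:,::-1])
  for q in("block0","lock_grip"): print([(np.round(r["xyz"],4),round(r["confidence"],2)) for r in ctrl.mark_of(c,q)])
E
```

```text
time: 37.88
position: [0.5234, -0.0582, 0.0619]
tool_rot: [-3.137, -0.142, 0.001]
ft_force: [-1.2, 4.2, 6.4]
grip_width: 0.158
grip_force: 20.0
time: 38.25
position: [0.5233, -0.0582, 0.0619]
tool_rot: [-3.135, -0.144, 0.001]
ft_force: [-2.1, 7.2, 6.3]
grip_width: 0.159
grip_force: 20.0
time: 38.75
position: [0.5234, -0.0609, 0.0614]
tool_rot: [3.138, 0.142, -0.0]
ft_force: [-0.2, 0.2, -0.2]
grip_width: 0.442
grip_force: 0.0
time: 39.38
position: [0.536, -0.1812, 0.2144]
tool_rot: [3.134, 0.146, 0.007]
ft_force: [0.5, 0.4, -0.2]
grip_width: 0.46
grip_force: 0.0
[(array([0.5475, 0.1477, 0.0128]), 0.8), (array([0.475 , 0.1763, 0.0086]), 0.66), (array([0.5712, 0.2624, 0.005 ]), 0.65), (array([0.5613, 0.2055, 0.0047]), 0.59)]
[(array([ 0.5229, -0.0615,  0.0736]), 0.6)]
[(array([ 5.414e-01,  1.459e-01, -1.000e-04]), 0.94), (array([0.4785, 0.1762, 0.0054]), 0.79), (array([0.5743, 0.2622, 0.0063]), 0.73), (array([0.5566, 0.208 , 0.007 ]), 0.72)]
[(array([ 0.5246, -0.0588,  0.068 ]), 0.86)]
```

View pics/top4.png

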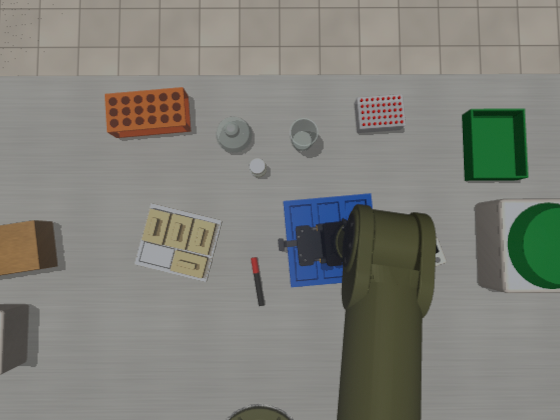

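The grip is back home at (282,244), the blocks are in place on the slab around (179,242), and the arm is clear. I'll hand the job in after a short settle.

```bash
python3 -m crank '[{"tx":0,"ty":0,"tz":0,"turn":0},{"tx":0,"ty":0,"tz":0,"turn":0},{"tx":0,"ty":0,"tz":0,"turn":0}]' | head -2; python3 -c "
from bench import ctrl
print(ctrl.close_job())"
```

```text
time: 40.05
position: [0.5345, -0.1792, 0.2116]
the job is handed in; nothing more can be done
None
```

The job is handed in: all four blocks lie rib up on the slab, within about 3 mm of their rectangles by the last camera check. The lock bar is back against its home stop, the mould is empty, and the bystanders look unmoved in the pictures; no verdict was returned at hand-in.

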